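# Record a point-and-tell clip at the teacher's desk

## Robot

A 6-joint arm with a two-finger parallel gripper is mounted at the origin on the work surface. World frame = base frame: x ahead of the robot, y to its left, z up, the work surface at z = 0. Lengths are in m, angles in rad, forces in N, time in s.
With the tool pointing down it reaches from about 0.275 to 0.725 m from the base axis. Payload 5.6 kg.
Tool frame: the origin (TCP) lies on the mounting face of the last link; the fingertips stand 173 mm ahead of it and the grasp point (between the pads) lies env.grip_depth ahead of it (env.grip_depth is the distance from the TCP to the grasp point, in m); z points along the fingers, y is the direction in which the jaws open and shut (so a half turn about z gives the same grasp; the last joint's range is limited). The gripper opens to 85 mm and grips with 20 to 120 N. Pads are 22 mm wide; open, the fingers measure 114 mm over their backs; the gripper's body (76 mm by 85 mm) begins 54 mm behind the grasp point. The pads swing forward as they close: fully open they stand 13 mm farther back than shut.
Start: joints at [1.389, 0.255, 0.108, 0, -1.424, -0.285], TCP at [0.247, 0.491, 0.405] pointing down, gripper open.
Joint ranges: [-2.95, 2.95], [-1.21, 1.97], [-1.09, 1.5], [-2.87, 1.71], [-2.94, -0.07], [-3.05, 3.05]. Speed limits (rad/s): [2.57, 2.57, 3.14, 3.14, 3.14, 3.14].

## Interface

Orientations are given as a unit quaternion [w, x, y, z].
In Python, from bench import env gives the robot as it stands.
- The arm moves only by the tool move_arm, never from a script. Its argument "commands" is text: rows parted by semicolons, each of 7 numbers parted by spaces: the shift along the tool's x, y, z in mm, then the turn, a rotation vector about the tool's x, y, z in rad, then the opening, from 0 (shut) to 1 (fully open). In form: dx dy dz rx ry rz hand; .... A call has exactly 8 rows; each row is the pose to reach, as a shift and turn from the pose commanded when the call began, along the tool's axes at that moment; what a row does not reach only later rows make up. A row lasts 1/12 s, in which the tool goes at most 41.7 mm and 7.16 degrees, less where a joint would pass 70% of its speed; a pose out of reach is approached as far as the arm can. A call with a gripper value outside its range is refused whole. The fingers move at their own pace and stop on an object; "newtons" is the grip in N (left out, the last holds). Time passes only in rows, so rows that repeat a pose let the fingers close, or fill a call up. It gives the time, the measured TCP pose, the force and the opening at its end, in the units of the state.
- env.sense(): the state, without advancing time (a new reading comes with each control period).
- env.grab_frame(name): name is "scene" or "top" or "wrist"; returns the picture (384x512x3 uint8, blue, green, red); there is no depth.
- env.camera_info(name): a dict with "mtx" (3x3 intrinsics, pixels), "R" (3x3) and "t" (3): a world point X has camera coordinates R X + t. Camera axes: x right, y down, z forward; pixel columns grow to the right and rows downward; lengths in m; the calibration is good to about 2 mm. A picture is of the moment at which its call begins: read the wrist's pose just before it. camera_info takes no time and is no camera call; for the wrist camera it gives the pose at the moment of the call.
- env.close_job(): hands the job in, once; it reports no verdict.
Trained networks look in the newest picture that a camera, given by its name, has taken for a name from the list of things; names that differ only in an ending like _2 or _b are one class to them, and where a whole thing is asked for, a point or a joint stands for the part that bears it (a point fixed in the world has none). Each returns a list of dicts, best first, with "conf" (0 to 1); they miss things now and then, are a little off and sometimes report something else, mostly with a low value. They report only what shows in the picture. A call takes as long as a camera call.
- env.silhouettes(label, camera): "mask" (384x512 bool, what is visible of it) and "location" ([column, row] in pixels, amid what is visible of it).
The state is a dict: "t": time; "joints": joint angles; "qvel": joint speeds; "effort": joint torques, N m; "tool_pos": TCP position; "orientation": TCP orientation; "wrist_force": force on the tool from outside, world axes, zero at the start; "moment": the same for the moment, N m; "opening": finger opening in m.
Only numpy, scipy, OpenCV 4.12 (cv2) and the standard library are available. Lean on these libraries where they do the work, as an engineer would, in place of code of your own. Each camera call takes 0.05 s, during which the arm holds its last target. There are 200 camera calls.

## Task

Record a short clip for the online lesson: press the red button on the grey recorder pad, then point at the pink candle and after it at the succulent in the white pot, and finally press the red button again to stop the recording. To point, bring the fingertips over the middle of the thing, no more than about 3 cm above it and without touching it, and stay there for two seconds. Nothing is to be picked up: touch, move or lift none of the loose things on the desk, do not press the white button, and do not point at the white candle or the succulent in the pink pot.

Things in the scene. Friction and masses are not known exactly. Their poses are not given: they have to be found in the camera images.
- candle_pink: PINK candle, to be pointed at first: pink glass tumbler candle, loose, round, 75 mm tall, 68 mm wide at the foot and 74 mm at the rim, cream wax 10 mm below the rim; origin at the centre of its underside, z up
- candle_pink_top (a point): centre of the pink candle's mouth, level with its rim (75 mm above its underside)
- candle_white: WHITE candle, a look-alike not to be pointed at: white glass tumbler candle, loose, round, 75 mm tall, 68 mm wide at the foot and 74 mm at the rim, cream wax 10 mm below the rim; origin at the centre of its underside, z up
- candle_white_top (a point): centre of the white candle's mouth, level with its rim
- plant_white: succulent in the WHITE pot, to be pointed at second: green rosette succulent in a white tapered round pot, loose, 80 mm tall to the top of the leaves (pot 50 mm tall, 84 mm across; leaves 56 mm across), origin at the centre of its underside, z up
- plant_white_top (a point): top of the leaves of the succulent in the white pot, on its axis (80 mm above its underside)
- plant_pink: succulent in the PINK pot, a look-alike not to be pointed at: green rosette succulent in a pink tapered round pot, loose, 80 mm tall to the top of the leaves (pot 50 mm tall, 84 mm across; leaves 56 mm across), origin at the centre of its underside, z up
- plant_pink_top (a point): top of the leaves of the succulent in the pink pot, on its axis
- recorder: grey recorder pad, a flat box 85 x 145 x 22 mm (x, y, z) stuck to the desk, with a red and a white push button on top, 70 mm apart along its y (red at +y); origin at the centre of its underside, z up. (Fixed equipment, up to 380 mm tall, stands round the desk: laptop left, document camera, plant and drawer box right, tray back left; all of it more than 450 mm to the side or more than 700 mm ahead of the robot)
- rec_red (a joint): travel of the red record button in m: 0 = up, 0.006 = fully down; it springs back by itself and bottoms at 5 N; it counts as pressed beyond 0.004, for a tenth of a second
- rec_red_top (a point): centre of the top of the red button's cap, 28 mm across; at rest 44 mm above the desk, 10 mm above its black round housing (44 mm across); it moves down with the cap
- rec_white (a joint): travel of the white button in m: 0 = up, 0.006 = down; not to be pressed
- pen_pot: copper-coloured pen pot with four pens, loose, 72 mm across, pens up to 145 mm high; origin at the centre of its underside
- notebook: blush pink notebook with a brass pen on it, loose, 205 x 150 x 15 mm (24 mm with the pen); origin at the centre of its underside
- stapler: pink and white stapler, loose, 140 x 36 x 55 mm, long along its x; origin at the centre of its underside
- mug: white ceramic mug, loose, 80 mm across and 90 mm tall, handle to its +y; origin at the centre of its underside
- tape: white tape dispenser, loose, 140 x 60 x 80 mm, long along its x; origin at the centre of its underside

How it is judged:
On the way, in this order (a step that is already met when the one before it is completed fails the run):
1. the red button is pressed to start (value of joint rec_red above 0.004 m), for 0.1 s.
2. the fingertips stay just above the pink candle, with the red button up (horizontal distance between the grasp point and candle_pink_top below 0.03 m and z of the grasp point in the frame of candle_pink between 0.09 and 0.154 m and value of joint rec_red below 0.002 m), for 1.7 s.
3. the fingertips stay just above the succulent in the white pot, with the red button up (horizontal distance between the grasp point and plant_white_top below 0.03 m and z of the grasp point in the frame of plant_white between 0.095 and 0.159 m and value of joint rec_red below 0.002 m), for 1.7 s.
4. the red button is pressed again to stop (value of joint rec_red above 0.004 m), for 0.1 s.
At the end, for the whole second after the job is handed in: Both buttons are up (under 1.5 mm down) and every loose thing stands at rest, upright, within 8 mm of its start; pointing means 1.7 s with the grasp point (19 mm behind the fingertips) within 30 mm sideways of the middle and 15 to 79 mm above the top (value of joint each of rec_red, rec_white below 0.0015 m and distance of each of candle_pink, candle_white, plant_white, plant_pink, pen_pot, notebook, stapler, mug, tape from where it was at the start of the episode below 0.008 m and angle between each of candle_pink, candle_white, plant_white, plant_pink, pen_pot, notebook, stapler, mug, tape's own z axis and vertical below 0.1 rad and linear speed of each of candle_pink, candle_white, plant_white, plant_pink, pen_pot, notebook, stapler, mug, tape below 0.02 m/s); the robot touches nothing.
It fails at once if a candle, a plant or another loose thing on the desk was touched by the robot (contact force between any of the fingers, the arm and candle_pink above 0.5 N or contact force between any of the fingers, the arm and candle_white above 0.5 N or contact force between any of the fingers, the arm and plant_white above 0.5 N or contact force between any of the fingers, the arm and plant_pink above 0.5 N or contact force between any of the fingers, the arm and pen_pot above 0.5 N or contact force between any of the fingers, the arm and notebook above 0.5 N or contact force between any of the fingers, the arm and stapler above 0.5 N or contact force between any of the fingers, the arm and mug above 0.5 N or contact force between any of the fingers, the arm and tape above 0.5 N).
It fails at once if a loose thing was shifted more than 10 mm, lifted or tipped (distance of any of candle_pink, candle_white, plant_white, plant_pink, pen_pot, notebook, stapler, mug, tape from where it was at the start of the episode above 0.01 m or angle between any of candle_pink, candle_white, plant_white, plant_pink, pen_pot, notebook, stapler, mug, tape's own z axis and vertical above 0.15 rad).
It fails at once if the white button was pressed (value of joint rec_white above 0.002 m).
It fails at once if the robot pointed at the white candle or the succulent in the pink pot (fingertips within 20 mm of its middle and about 30 mm of its top) ((horizontal distance between the grasp point and candle_white_top below 0.02 m and z of the grasp point in the frame of candle_white below 0.125 m) or (horizontal distance between the grasp point and plant_pink_top below 0.02 m and z of the grasp point in the frame of plant_pink below 0.13 m)).
It also fails if it takes over 67 s, if anything falls off the work surface, if the arm or the gripper's body presses on something with over 40 N, if the wrist force passes 120 N, or if a joint passes its speed limit or range.

## Working session

There is one attempt and no reset: what is moved stays moved. The work goes in short steps, Python scripts to look and compute and a tool call to move; the robot and the scene stay as the last step left them, time stands still between calls to the robot, and variables do not carry over. Pictures are saved under pics/ and viewed, about 8 in all and at most 12, crops included, and the job is handed in when it is done.

Besides the shell and the picture viewer there is one more tool, called after "Emit:" by a JSON object that holds its "fn" and its "kwargs", one argument or row to a line. move_arm: Moves the arm, as the interface text tells. Its arguments: {"type":"object","properties":{"commands":{"type":"string"},"newtons":{"type":"number"}},"required":["commands"]}

```bash
ls; mkdir -p pics
cat > h.py <<'E'
import numpy as np, cv2
from bench import env
def ray(cam,px,z):
    c=env.camera_info(cam); K=np.array(c["mtx"]);R=np.array(c["R"]);t=np.array(c["t"]).ravel()
    o=-R.T@t; d=R.T@np.linalg.inv(K)@np.array([px[0],px[1],1.])
    return o+d*(z-o[2])/d[2]
def proj(cam,X):
    c=env.camera_info(cam); K=np.array(c["mtx"]);p=K@(np.array(c["R"])@np.array(X)+np.array(c["t"]).ravel()); return p[:2]/p[2]
E
python3 - <<'E'
from h import *
s=env.sense(); print({k:np.round(v,3) for k,v in s.items()}, env.grip_depth)
a=env.grab_frame("top"); b=env.grab_frame("scene")
cv2.imwrite("pics/top.png",a); cv2.imwrite("pics/scene.png",b)
for cam in("top","scene"):
    c=env.camera_info(cam); print(cam,np.round(-np.array(c["R"]).T@np.array(c["t"]).ravel(),3), np.round(np.array(c["R"])[2],2))
    for n,z in dict(candle_pink=.05,candle_white=.05,plant_white=.055,plant_pink=.055,recorder=.022,rec_red=.04,rec_white=.04,pen_pot=.07,notebook=.015,stapler=.04,mug=.06,tape=.04).items():
        for r in env.silhouettes(n,cam)[:2]:
            print(cam,n,round(r["conf"],2),np.round(r["location"]),int(r["mask"].sum()),np.round(ray(cam,r["location"],z),3))
E
```

```text
pics
{'t': np.float64(0.0), 'joints': array([ 1.389,  0.256,  0.107, -0.   , -1.424, -0.285]), 'qvel': array([-0.001,  0.001, -0.   , -0.   , -0.001, -0.002]), 'effort': array([ 0.0000e+00, -3.8663e+01,  2.3794e+01,  5.3650e+00, -6.0000e-03,
        0.0000e+00]), 'tool_pos': array([0.247, 0.491, 0.404]), 'orientation': array([ 0.001,  0.973, -0.231, -0.   ]), 'wrist_force': array([-0.202,  0.334,  0.693]), 'moment': array([-0.032,  0.021,  0.018]), 'opening': np.float64(0.085)} 0.1547
top [ 0.307 -0.023  1.355] [ 0.21  0.01 -0.98]
top candle_pink 0.8 [291. 176.] 508 [ 0.625 -0.127  0.05 ]
top candle_pink 0.43 [168. 237.] 550 [0.429 0.244 0.05 ]
top candle_white 0.82 [324. 236.] 494 [ 0.44  -0.226  0.05 ]
top candle_white 0.26 [293. 174.] 532 [ 0.63  -0.132  0.05 ]
top plant_white 0.81 [190. 174.] 556 [0.623 0.186 0.055]
top recorder 0.59 [240. 226.] 1251 [0.47  0.03  0.022]
top rec_red 0.48 [228. 227.] 51 [0.464 0.064 0.04 ]
top rec_white 0.52 [248. 223.] 59 [0.478 0.004 0.04 ]
top pen_pot 0.9 [372. 187.] 656 [ 0.592 -0.372  0.07 ]
top notebook 0.64 [132. 161.] 2934 [0.672 0.382 0.01
[... 266 characters left out ...]
 ]
scene candle_white 0.93 [177. 153.] 747 [ 0.448 -0.23   0.05 ]
scene plant_white 0.67 [325. 202.] 704 [0.639 0.19  0.055]
scene plant_white 0.57 [242. 248.] 1593 [ 0.795 -0.023  0.055]
scene plant_pink 0.89 [330. 153.] 619 [0.439 0.226 0.055]
scene recorder 0.55 [265. 168.] 1127 [0.475 0.033 0.022]
scene recorder 0.31 [207. 197.] 844 [ 0.6   -0.129  0.022]
scene pen_pot 0.65 [120. 187.] 1032 [ 0.613 -0.357  0.07 ]
scene notebook 0.65 [400. 224.] 3578 [0.678 0.392 0.015]
scene stapler 0.65 [319. 250.] 929 [0.785 0.164 0.04 ]
scene stapler 0.52 [177. 152.] 706 [ 0.431 -0.233  0.04 ]
scene mug 0.73 [241. 247.] 1569 [ 0.797 -0.024  0.06 ]
scene tape 0.7 [184. 249.] 1345 [ 0.79  -0.163  0.04 ]
```

Run:
```python
import cv2,numpy as np
a=cv2.imread("pics/top.png")[90:290,100:400]; b=cv2.imread("pics/scene.png")[100:300,100:440]
cv2.imwrite("pics/t2.png",cv2.resize(a,(780,520),interpolation=cv2.INTER_CUBIC)); cv2.imwrite("pics/s2.png",cv2.resize(b,None,fx=2.3,fy=2.3,interpolation=cv2.INTER_CUBIC))
```

```text
(no output)
```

View pics/t2.png

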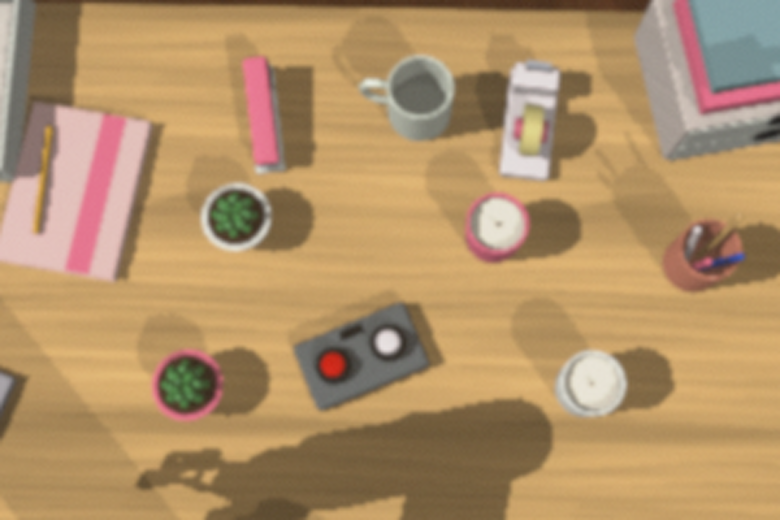

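View pics/s2.png

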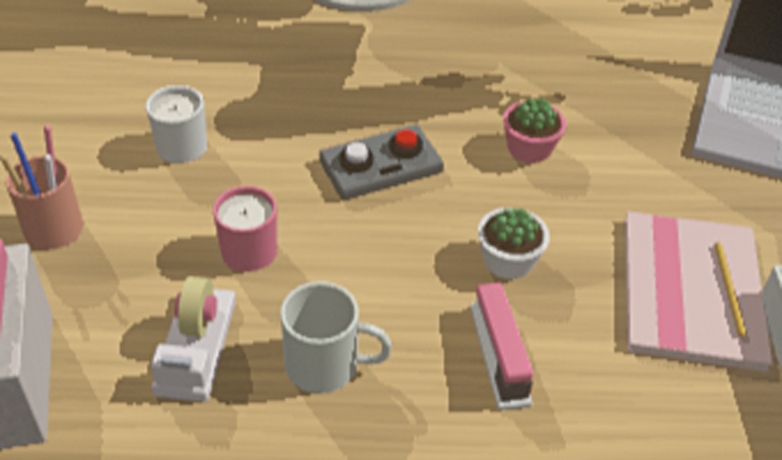

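The top view shows the red button at about (228,230), the pink candle's mouth at (291,176) and the white-pot plant at (191,172). The scene view has the same three at about (276,160), (207,190) and (323,199). The networks agree on which thing is which, so I'll work out positions from these pixels.

Run:
```python
from h import *
for n,a,b,z in (("red",(228.1,230.4),(276.5,160.4),.044),("whitebtn",(248.8,221.5),(255,167),.044),("candle",(291.5,175.8),(207,190.4),.075),("plant",(190.8,172.3),(323.5,198.5),.068)):
    P=[]
    for c in("top","scene"):
        i=env.camera_info(c); P.append(np.array(i["mtx"])@np.c_[i["R"],np.ravel(i["t"])])
    X=cv2.triangulatePoints(P[0],P[1],np.array(a),np.array(b)).ravel(); 
    print(n,np.round(ray("top",a,z),3),np.round(ray("scene",b,z),3),"tri",np.round(X[:3]/X[3],3))
# red cap by colour
for cam,f in(("top","pics/top.png"),("scene","pics/scene.png")):
    h=cv2.cvtColor(cv2.imread(f),cv2.COLOR_BGR2HSV); m=((h[...,0]<6)|(h[...,0]>174))&(h[...,1]>200)&(h[...,2]>110)
    n,l,st,ce=cv2.connectedComponentsWithStats(m.astype(np.uint8))
    for k in range(1,n):
        if st[k,4]>15: print(cam,st[k,4],ce[k],np.round(ray(cam,ce[k],.042),3))
from scipy.spatial.transform import Rotation as R
q=env.sense()["orientation"]; print(np.round(R.from_quat(np.r_[q[1:],q[0]]).as_matrix(),4))
```

```text
red [0.453 0.064 0.044] [0.465 0.066 0.044] tri [0.454 0.066 0.034]
whitebtn [0.481 0.002 0.044] [0.496 0.003 0.044] tri [ 0.578 -0.227  0.661]
candle [ 0.62  -0.126  0.075] [ 0.625 -0.122  0.075] tri [ 0.621 -0.124  0.07 ]
plant [0.627 0.183 0.068] [0.639 0.185 0.068] tri [0.629 0.186 0.057]
top 58 [227.5        229.86206897] [0.454 0.066 0.042]
scene 34 [276.5        159.35294118] [0.458 0.067 0.042]
[[ 8.930e-01 -4.501e-01  0.000e+00]
 [-4.501e-01 -8.930e-01  1.000e-04]
 [-0.000e+00 -0.000e+00 -1.000e+00]]
```

Both views put the red button near (0.455, 0.066), the pink candle near (0.622, -0.124) and the white-pot plant near (0.629, 0.185). The heights fit the given sizes and all three are within reach. I'll move over the red button at the current height, shutting the fingers on the way.

Emit:
{"fn": "move_arm", "kwargs": {
  "commands": "20 15 0 0 0 0 0; 50 38 0 0 0 0 0; 82 62 0 0 0 0 0; 114 86 0 0 0 0 0; 146 111 0 0 0 0 0; 178 135 0 0 0 0 0; 205 155 0 0 0 0 0; 220 167 0 0 0 0 0",
  "newtons": 30
}}

```text
t: 1.97
tool_pos: [0.3695, 0.2402, 0.4051]
orientation: [-0.0, 0.973, -0.232, 0.0]
wrist_force: [-0.1, -0.6, 0.1]
opening: -0.0
```

Emit:
{"fn": "move_arm", "kwargs": {
  "commands": "25 19 0 0 0 0 0; 55 42 20 0 0 0 0; 85 65 30 0 0 0 0; 115 87 40 0 0 0 0; 140 106 40 0 0 0 0; 157 119 40 0 0 0 0; 157 119 40 0 0 0 0; 157 119 40 0 0 0 0"
}}

```text
t: 2.63
tool_pos: [0.4557, 0.0652, 0.3645]
orientation: [0.0, 0.973, -0.233, -0.0]
wrist_force: [-0.6, 0.0, -0.4]
opening: -0.0002
```

```bash
cat > look.py <<'E'
from h import *
from scipy.spatial.transform import Rotation
import sys
def look(name,z,lab=None):
    s=env.sense(); q=s["orientation"]; M=Rotation.from_quat(np.r_[q[1:],q[0]]).as_matrix()
    ci=env.camera_info("wrist"); im=env.grab_frame("wrist"); cv2.imwrite(f"pics/{name}.png",im)
    print("t",round(float(s["t"]),2),"tcp",np.round(s["tool_pos"],4),"open",round(float(s["opening"]),4),"F",np.round(s["wrist_force"],1),"tip z",round(s["tool_pos"][2]-.173,4))
    print(np.round(M,3).tolist())
    return s,M,im
E
python3 - <<'E'
from look import *
s,M,im=look("w1",0)
for r in env.silhouettes("rec_red","wrist")[:2]: 
    print(r["conf"],r["location"],r["mask"].sum(),np.round(ray("wrist",r["location"],.044),4))
h=cv2.cvtColor(im,cv2.COLOR_BGR2HSV); m=((h[...,0]<6)|(h[...,0]>174))&(h[...,1]>190)&(h[...,2]>90)
n,l,st,ce=cv2.connectedComponentsWithStats(m.astype(np.uint8))
for k in range(1,n):
    if st[k,4]>40: print(st[k],ce[k],np.round(ray("wrist",ce[k],.043),4))
print("tip px",proj("wrist",s["tool_pos"]+M@[0,0,.173]))
E
```

```text
t 2.63 tcp [0.4557 0.0652 0.3645] open -0.0002 F [-0.6  0.  -0.4] tip z 0.1915
[[0.892, -0.452, -0.0], [-0.452, -0.892, -0.0], [-0.0, 0.0, -1.0]]
0.81 [256.9, 175.0] 562 [0.4565 0.0663 0.044 ]
[245 164  29  28 617] [258.82658023 177.78119935] [0.4529 0.066  0.043 ]
tip px [258.24936759 243.58337346]
```

View pics/w1.png

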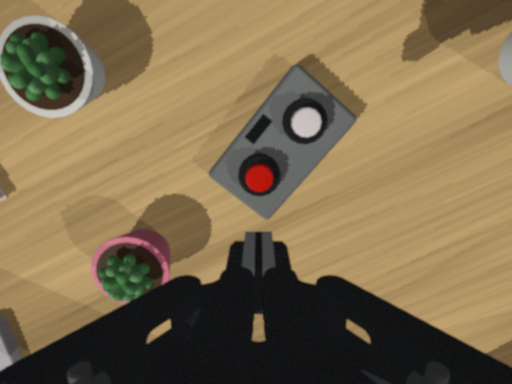

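The wrist view shows the red cap at (259,177), measured at (0.454, 0.066), so the tool is right above it. The white button is at (306,122), well clear. I'll descend to just above the cap, then press about 6 mm.

Emit:
{"fn": "move_arm", "kwargs": {
  "commands": "-1 0 25 0 0 0 0; -1 0 55 0 0 0 0; -1 0 85 0 0 0 0; -1 0 110 0 0 0 0; -1 0 130 0 0 0 0; -1 0 140 0 0 0 0; -1 0 140 0 0 0 0; -1 0 140 0 0 0 0"
}}

```text
t: 3.4
tool_pos: [0.4544, 0.0674, 0.2248]
orientation: [0.0, 0.973, -0.23, -0.0]
wrist_force: [0.1, 0.1, -0.2]
opening: -0.0003
```

Emit:
{"fn": "move_arm", "kwargs": {
  "commands": "0 0 4 0 0 0 0; 0 0 8 0 0 0 0; 0 0 10 0 0 0 0; 0 0 12 0 0 0 0; 0 0 13 0 0 0 0; 0 0 13 0 0 0 0; 0 0 13 0 0 0 0; 0 0 13 0 0 0 0"
}}

```text
t: 4.07
tool_pos: [0.455, 0.0668, 0.2122]
orientation: [-0.001, 0.973, -0.231, 0.001]
wrist_force: [0.4, 2.7, 4.9]
opening: 0.0001
```

The force reads 4.9 N, which is close to bottoming. I'll push a little further to make sure it counts.

Emit:
{"fn": "move_arm", "kwargs": {
  "commands": "0 0 1 0 0 0 0; 0 0 2 0 0 0 0; 0 0 2 0 0 0 0; 0 0 2 0 0 0 0; 0 0 2 0 0 0 0; 0 0 2 0 0 0 0; 0 0 2 0 0 0 0; 0 0 2 0 0 0 0"
}}

```text
t: 4.73
tool_pos: [0.455, 0.0668, 0.2113]
orientation: [-0.001, 0.973, -0.231, 0.001]
wrist_force: [-5.0, 4.0, 17.3]
opening: -0.0002
```

The button bottomed at 17 N, so the press is done. I'll rise and go over the pink candle.

Emit:
{"fn": "move_arm", "kwargs": {
  "commands": "0 0 -15 0 0 0 0; 0 0 -40 0 0 0 0; 0 0 -70 0 0 0 0; 0 0 -100 0 0 0 0; 20 8 -130 0 0 0 0; 48 20 -150 0 0 0 0; 80 32 -160 0 0 0 0; 112 45 -163 0 0 0 0"
}}

```text
t: 5.4
tool_pos: [0.5348, -0.0254, 0.3745]
orientation: [-0.0, 0.973, -0.231, 0.001]
wrist_force: [0.6, 0.4, -0.2]
opening: -0.0001
```

Emit:
{"fn": "move_arm", "kwargs": {
  "commands": "32 13 0 0 0 0 0; 62 26 0 0 0 0 0; 92 38 0 0 0 0 0; 112 46 0 0 0 0 0; 123 50 0 0 0 0 0; 123 50 0 0 0 0 0; 123 50 0 0 0 0 0; 123 50 0 0 0 0 0"
}}

```text
t: 6.07
tool_pos: [0.6211, -0.1238, 0.372]
orientation: [0.0, 0.973, -0.231, -0.001]
wrist_force: [-0.0, 0.2, -0.4]
opening: -0.0001
```

Run:
```python
from look import *
s,M,im=look("w2",0)
for r in env.silhouettes("candle_pink","wrist")[:2]: 
    print(r["conf"],r["location"],r["mask"].sum(),np.round(ray("wrist",r["location"],.065),4))
p=s["tool_pos"]+M@[0,0,.173]
print("tip px",proj("wrist",p),"below at rim",proj("wrist",[p[0],p[1],.075]))
```

```text
t 6.07 tcp [ 0.6211 -0.1238  0.372 ] open -0.0001 F [-0.   0.2 -0.4] tip z 0.199
[[0.893, -0.45, -0.002], [-0.45, -0.893, 0.0], [-0.002, 0.001, -1.0]]
0.62 [259.5, 179.8] 5212 [ 0.6196 -0.1251  0.065 ]
tip px [257.25104835 244.64839469] below at rim [257.68291147 182.18006231]
```

View pics/w2.png

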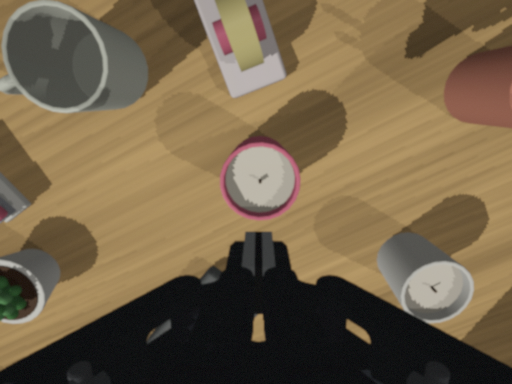

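The pink candle's rim is centred at (260,180). The tool axis meets the rim plane at (258,182), so it's centred to 1–2 mm. I'll descend to about 27 mm above the rim and hold for over 2 s.

Emit:
{"fn": "move_arm", "kwargs": {
  "commands": "0 0 20 0 0 0 0; 0 0 45 0 0 0 0; 0 0 68 0 0 0 0; 0 0 84 0 0 0 0; 0 0 93 0 0 0 0; 0 0 97 0 0 0 0; 0 0 97 0 0 0 0; 0 0 97 0 0 0 0"
}}

```text
t: 6.83
tool_pos: [0.6219, -0.1239, 0.277]
orientation: [0.0, 0.973, -0.231, 0.001]
wrist_force: [-0.8, 0.1, -0.2]
opening: -0.0004
```

Emit:
{"fn": "move_arm", "kwargs": {
  "commands": "0 0 0 0 0 0 0; 0 0 0 0 0 0 0; 0 0 0 0 0 0 0; 0 0 0 0 0 0 0; 0 0 0 0 0 0 0; 0 0 0 0 0 0 0; 0 0 0 0 0 0 0; 0 0 0 0 0 0 0"
}}

```text
t: 7.5
tool_pos: [0.6217, -0.124, 0.2757]
orientation: [0.0, 0.973, -0.231, -0.0]
wrist_force: [0.4, -0.8, 0.5]
opening: 0.0002
```

Emit:
{"fn": "move_arm", "kwargs": {
  "commands": "0 0 0 0 0 0 0; 0 0 0 0 0 0 0; 0 0 0 0 0 0 0; 0 0 0 0 0 0 0; 0 0 0 0 0 0 0; 0 0 0 0 0 0 0; 0 0 0 0 0 0 0; 0 0 0 0 0 0 0"
}}

```text
t: 8.17
tool_pos: [0.6217, -0.124, 0.2757]
orientation: [-0.0, 0.973, -0.231, -0.0]
wrist_force: [-0.2, 0.5, -0.2]
opening: 0.0001
```

Emit:
{"fn": "move_arm", "kwargs": {
  "commands": "0 0 0 0 0 0 0; 0 0 0 0 0 0 0; 0 0 0 0 0 0 0; 0 0 0 0 0 0 0; 0 0 0 0 0 0 0; 0 0 0 0 0 0 0; 0 0 0 0 0 0 0; 0 0 0 0 0 0 0"
}}

```text
t: 8.83
tool_pos: [0.6217, -0.124, 0.2757]
orientation: [0.0, 0.973, -0.231, 0.0]
wrist_force: [-0.3, -0.3, -0.2]
opening: 0.0
```

Emit:
{"fn": "move_arm", "kwargs": {
  "commands": "0 0 0 0 0 0 0; 0 0 0 0 0 0 0; 0 0 0 0 0 0 0; 0 0 0 0 0 0 0; 0 0 0 0 0 0 0; 0 0 0 0 0 0 0; 0 0 0 0 0 0 0; 0 0 0 0 0 0 0"
}}

```text
t: 9.5
tool_pos: [0.6217, -0.124, 0.2757]
orientation: [0.0, 0.973, -0.231, 0.0]
wrist_force: [-0.2, 0.4, -0.0]
opening: -0.0
```

The hold lasted 2.67 s at 28 mm above the rim. Next I'll rise and go over to the white-pot succulent.

Emit:
{"fn": "move_arm", "kwargs": {
  "commands": "0 0 -20 0 0 0 0; 0 0 -50 0 0 0 0; 0 0 -80 0 0 0 0; -8 -17 -95 0 0 0 0; -21 -45 -97 0 0 0 0; -36 -77 -97 0 0 0 0; -51 -109 -97 0 0 0 0; -66 -140 -97 0 0 0 0"
}}

```text
t: 10.17
tool_pos: [0.6255, 0.0321, 0.373]
orientation: [-0.0, 0.973, -0.232, 0.0]
wrist_force: [0.3, 0.6, -0.6]
opening: 0.0
```

Emit:
{"fn": "move_arm", "kwargs": {
  "commands": "-15 -32 0 0 0 0 0; -30 -64 0 0 0 0 0; -44 -94 0 0 0 0 0; -56 -118 0 0 0 0 0; -63 -133 0 0 0 0 0; -66 -140 0 0 0 0 0; -66 -140 0 0 0 0 0; -66 -140 0 0 0 0 0"
}}

```text
t: 10.83
tool_pos: [0.6299, 0.1848, 0.3727]
orientation: [0.0, 0.973, -0.231, -0.0]
wrist_force: [0.3, -0.0, 0.1]
opening: 0.0004
```

Run:
```python
from look import *
s,M,im=look("w3",0)
for r in env.silhouettes("plant_white","wrist")[:2]: 
    print(r["conf"],r["location"],r["mask"].sum(),np.round(ray("wrist",r["location"],.055),4))
p=s["tool_pos"]+M@[0,0,.173]
print("below at pot rim",proj("wrist",[p[0],p[1],.05]),"leaf top",proj("wrist",[p[0],p[1],.08]))
```

```text
t 10.83 tcp [0.6299 0.1848 0.3727] open 0.0004 F [ 0.3 -0.   0.1] tip z 0.1997
[[0.893, -0.45, -0.0], [-0.45, -0.893, -0.0], [0.0, 0.0, -1.0]]
0.67 [260.8, 174.9] 5327 [0.6301 0.18   0.055 ]
below at pot rim [256.62583131 176.02109955] leaf top [256.45236044 184.12345285]
```

View pics/w3.png

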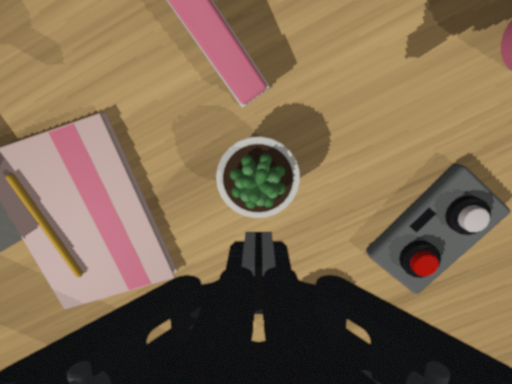

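The white pot's rim is centred at (258,177) and the tool axis meets the rim plane at (257,176), so it's centred. I'll descend 92 mm, to about 28 mm above the leaves, and hold.

Emit:
{"fn": "move_arm", "kwargs": {
  "commands": "0 0 20 0 0 0 0; 0 0 45 0 0 0 0; 0 0 67 0 0 0 0; 0 0 81 0 0 0 0; 0 0 89 0 0 0 0; 0 0 92 0 0 0 0; 0 0 92 0 0 0 0; 0 0 92 0 0 0 0"
}}

```text
t: 11.6
tool_pos: [0.6302, 0.1851, 0.282]
orientation: [-0.0, 0.973, -0.231, 0.001]
wrist_force: [-0.6, 0.9, 0.3]
opening: 0.0002
```

Emit:
{"fn": "move_arm", "kwargs": {
  "commands": "0 0 0 0 0 0 0; 0 0 0 0 0 0 0; 0 0 0 0 0 0 0; 0 0 0 0 0 0 0; 0 0 0 0 0 0 0; 0 0 0 0 0 0 0; 0 0 0 0 0 0 0; 0 0 0 0 0 0 0"
}}

```text
t: 12.27
tool_pos: [0.6298, 0.1854, 0.2807]
orientation: [0.0, 0.973, -0.231, -0.0]
wrist_force: [0.0, -0.7, 0.4]
opening: -0.0001
```

Emit:
{"fn": "move_arm", "kwargs": {
  "commands": "0 0 0 0 0 0 0; 0 0 0 0 0 0 0; 0 0 0 0 0 0 0; 0 0 0 0 0 0 0; 0 0 0 0 0 0 0; 0 0 0 0 0 0 0; 0 0 0 0 0 0 0; 0 0 0 0 0 0 0"
}}

```text
t: 12.93
tool_pos: [0.6298, 0.1854, 0.2807]
orientation: [0.0, 0.973, -0.231, 0.0]
wrist_force: [1.0, -0.1, -1.1]
opening: 0.0002
```

Emit:
{"fn": "move_arm", "kwargs": {
  "commands": "0 0 0 0 0 0 0; 0 0 0 0 0 0 0; 0 0 0 0 0 0 0; 0 0 0 0 0 0 0; 0 0 0 0 0 0 0; 0 0 0 0 0 0 0; 0 0 0 0 0 0 0; 0 0 0 0 0 0 0"
}}

```text
t: 13.6
tool_pos: [0.6298, 0.1854, 0.2807]
orientation: [0.0, 0.973, -0.231, -0.0]
wrist_force: [-0.6, 0.4, 0.8]
opening: 0.0001
```

Emit:
{"fn": "move_arm", "kwargs": {
  "commands": "0 0 0 0 0 0 0; 0 0 0 0 0 0 0; 0 0 0 0 0 0 0; 0 0 0 0 0 0 0; 0 0 0 0 0 0 0; 0 0 0 0 0 0 0; 0 0 0 0 0 0 0; 0 0 0 0 0 0 0"
}}

```text
t: 14.27
tool_pos: [0.6298, 0.1854, 0.2807]
orientation: [0.0, 0.973, -0.231, 0.0]
wrist_force: [-0.1, -0.2, 0.2]
opening: -0.0
```

The hold lasted 2.67 s at 28 mm above the leaves. I'll rise and return over the red button.

Emit:
{"fn": "move_arm", "kwargs": {
  "commands": "0 0 -20 0 0 0 0; 0 0 -50 0 0 0 0; 0 0 -80 0 0 0 0; -9 16 -92 0 0 0 0; -23 42 -92 0 0 0 0; -39 71 -92 0 0 0 0; -56 101 -92 0 0 0 0; -73 131 -92 0 0 0 0"
}}

```text
t: 14.93
tool_pos: [0.5043, 0.1004, 0.3726]
orientation: [-0.0, 0.973, -0.231, 0.0]
wrist_force: [-0.7, 0.6, 0.5]
opening: -0.0001
```

Emit:
{"fn": "move_arm", "kwargs": {
  "commands": "-14 25 0 0 0 0 0; -24 44 0 0 0 0 0; -30 54 20 0 0 0 0; -30 54 50 0 0 0 0; -30 54 80 0 0 0 0; -30 54 100 0 0 0 0; -30 54 100 0 0 0 0; -30 54 100 0 0 0 0"
}}

```text
t: 15.6
tool_pos: [0.4545, 0.0664, 0.2727]
orientation: [0.001, 0.973, -0.231, -0.0]
wrist_force: [-0.1, -0.1, 0.6]
opening: -0.0002
```

Next, down from TCP z 0.2727 to about 0.225, then press to the same commanded depth as before (about 0.2095).

Emit:
{"fn": "move_arm", "kwargs": {
  "commands": "0 0 15 0 0 0 0; 0 0 32 0 0 0 0; 0 0 44 0 0 0 0; 0 0 48 0 0 0 0; 0 0 52 0 0 0 0; 0 0 56 0 0 0 0; 0 0 59 0 0 0 0; 0 0 61 0 0 0 0"
}}

```text
t: 16.27
tool_pos: [0.4554, 0.0669, 0.2127]
orientation: [-0.001, 0.973, -0.231, 0.001]
wrist_force: [-0.2, 0.3, 3.9]
opening: -0.0001
```

Emit:
{"fn": "move_arm", "kwargs": {
  "commands": "0 0 1 0 0 0 0; 0 0 2 0 0 0 0; 0 0 2 0 0 0 0; 0 0 2 0 0 0 0; 0 0 2 0 0 0 0; 0 0 2 0 0 0 0; 0 0 2 0 0 0 0; 0 0 2 0 0 0 0"
}}

```text
t: 16.93
tool_pos: [0.4553, 0.0669, 0.2113]
orientation: [-0.001, 0.973, -0.231, 0.001]
wrist_force: [-2.3, 1.4, 11.2]
opening: 0.0
```

It bottomed again, at 11 N. I'll retreat straight up and check.

Emit:
{"fn": "move_arm", "kwargs": {
  "commands": "0 0 -15 0 0 0 0; 0 0 -40 0 0 0 0; 0 0 -70 0 0 0 0; 0 0 -100 0 0 0 0; 0 0 -130 0 0 0 0; 0 0 -150 0 0 0 0; 0 0 -160 0 0 0 0; 0 0 -160 0 0 0 0"
}}

```text
t: 17.6
tool_pos: [0.4549, 0.0666, 0.3723]
orientation: [-0.001, 0.973, -0.231, 0.002]
wrist_force: [-0.5, 0.2, 0.0]
opening: -0.0005
```

Emit:
{"fn": "move_arm", "kwargs": {
  "commands": "0 0 0 0 0 0 0; 0 0 0 0 0 0 0; 0 0 0 0 0 0 0; 0 0 0 0 0 0 0; 0 0 0 0 0 0 0; 0 0 0 0 0 0 0; 0 0 0 0 0 0 0; 0 0 0 0 0 0 0"
}}

```text
t: 18.27
tool_pos: [0.4546, 0.0665, 0.3696]
orientation: [0.0, 0.973, -0.231, -0.0]
wrist_force: [0.1, 0.8, -0.2]
opening: -0.0002
```

Run:
```python
from look import *
s,M,im=look("w4",0)
b=env.grab_frame("scene"); cv2.imwrite("pics/end.png",b)
h=cv2.cvtColor(im,cv2.COLOR_BGR2HSV); m=((h[...,0]<6)|(h[...,0]>174))&(h[...,1]>190)&(h[...,2]>90)
n,l,st,ce=cv2.connectedComponentsWithStats(m.astype(np.uint8)); k=1+st[1:,4].argmax(); print("red",st[k],ce[k])
a=cv2.imread("pics/scene.png"); cv2.imwrite("pics/end2.png",np.hstack([a[90:310,60:440],b[90:310,60:440]]))
for nm in("candle_pink","candle_white","plant_white","plant_pink","mug","pen_pot","tape"):
    r=env.silhouettes(nm,"scene"); print(nm,[(round(x["conf"],2),np.round(x["location"])) for x in r[:1]])
```

```text
t 18.27 tcp [0.4546 0.0665 0.3696] open -0.0002 F [ 0.1  0.8 -0.2] tip z 0.1966
[[0.893, -0.45, -0.0], [-0.45, -0.893, -0.0], [-0.0, 0.0, -1.0]]
red [246 162  28  27 598] [259.69230769 174.83277592]
candle_pink [(0.65, array([207., 196.]))]
candle_white [(0.87, array([177., 153.]))]
plant_white [(0.91, array([322., 203.]))]
plant_pink [(0.59, array([332., 154.]))]
mug [(0.94, array([240., 250.]))]
pen_pot [(0.62, array([120., 186.]))]
tape [(0.85, array([185., 249.]))]
```

View pics/end2.png

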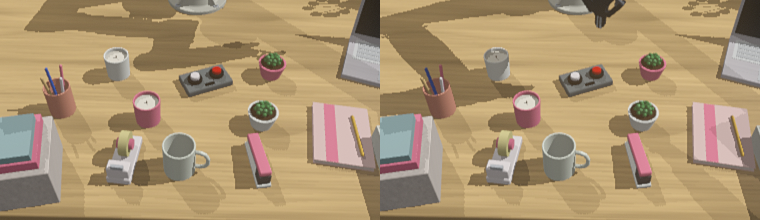

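Before and after look the same: every loose thing is in its place, both buttons look up, and the arm is clear above the pad. I'll hand in now.

```bash
python3 -c "
from bench import env
print(env.close_job())"
```

```text
the job is handed in; nothing more can be done
None
```

The whole sequence ran in order and the job is handed in at about 19 s of the 67 s allowed; the hand-in gives no verdict.

- **Button presses:** I pressed the red button at the start and again at the end. It bottomed both times, with the wrist force reaching 17 N and then 11 N.
- **Pointing:** I held over the pink candle and then over the succulent in the white pot. Each hold lasted about 2.7 s, with the fingertips about 28 mm above the top and within a few mm of the middle by the wrist camera.

**Last checks:** The wrist force was near zero after the arm drew back. In the before and after scene pictures nothing has visibly moved. The detected positions of the seven things I re-checked match to within 1–3 pixels, which is about the networks' own scatter. I checked the notebook and stapler only by eye. The button travel can't be read directly, so I took the presses from force and depth. That both buttons are up again I judged from the pictures.

**Disagreements:** The top and scene cameras differed by up to 12 mm in x for the red button and the succulent. The wrist camera settled it, agreeing with the positions I used to within a few mm. Some network detections were look-alikes or other things, and I set those aside after checking the pictures.

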